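Pad the shaker's spring clamp and hold it open at the mark

TASK

Get the shaker's spring clamp ready for the conical flask: lower the loose orange jaw pad over the clamp's square bar, between the two black collars, until it sits fully down astride the bar, and let go of it without dropping it. Then take the blue front handle, pull the clamp out until its white pointer stands over the red mark, and keep holding it there: finish with the handle still in the gripper, because I will set the flask in while you hold the clamp open. Never let the spring snap the clamp back, and leave the flask, the dishes and the tube rack standing where they are.

Things in the scene. Friction and masses are not known exactly. Their poses are not given: they have to be found in the camera images.
- shaker: white orbital shaker, fixed; housing 300 (x) x 340 x 95 mm, platform top at 113 mm. Origin: centre of its underside; own -x is its front (control panel, blue handle, facing the robot), +y the side with the scale rail. On it: fixed black rollers along y, 20 mm thick, axes at x = +40 and +125, z = 165 mm; guide rods and barrels along x at y = +-140 mm, all below z = 190 mm.
- clamp (a joint): spring clamp's slide in m: 0 = drawn home by its spring, grows as it is pulled out along the shaker's -x; stop at 0.085. The spring always pulls back: 5.4 N at 0, rising 1.2 N per 10 mm; friction 0.5 N. Square bar, its slide blocks, blue handle and white pointer move together (0.85 kg).
- bar (a point): the clamp's level square steel bar, 16 x 16 mm, 250 mm long along own y; origin at its middle, axes parallel to the shaker's, centre line 165 mm above the bench; with the clamp home it is 50 mm in front of the shaker's centre. Two black collars, 30 mm across and 8 mm thick, sit on it at y = +-75 mm: 142 mm free between them.
- handle (a point): the clamp's blue round handle bar, 16 mm thick, 200 mm long along the shaker's y, 115 mm in front of the square bar (towards the robot), also 165 mm above the bench; origin at its middle, axes parallel to the shaker's. Steel arms at y = +-118 mm join it to the clamp; nothing else lies between it and the bar, so it can be pinched from above.
- pointer (a point): white pointer, a 3 mm wide finger on the clamp's +y slide block; the point is 172 mm from the clamp's middle in the shaker's y, level with the bar in x. It moves with the clamp along the scale rail.
- mark (a point): the red mark: centre of the top of a red clip 12 mm long (shaker's x) and 26 mm wide on the black scale rail; does not move. It is set at a different place each time, 35 to 70 mm in front of the pointer's rest position. Axes as the shaker's. The pointer passes 2.5 mm above it.
- pad: loose jaw pad, about 120 g: orange channel with black rubber outer faces, standing open side down on the bench left or right of the shaker's front. 40 mm wide (own x), 90 mm long (own y), 40 mm high; slot 26 mm wide, 34 mm deep. Origin: centre of its underside (leg ends), z up. Both ways round are alike. Seated on the bar, its origin is 26 mm below the bar's centre line.
- flask: bystander: loose glass conical flask with a white stopper, 85 mm across the foot, 153 mm high; origin at the centre of its underside.
- dishes: bystander: loose stack of three petri dishes, 90 mm in diameter, 45 mm high; origin at the centre of its underside.
- rack: bystander: loose white tube rack with five capped tubes, 120 mm (own x) x 70 mm, 143 mm high; origin at the centre of its underside.
Things that resemble listed ones, but are neither listed nor needed, are in the scene too. Of the things shaped like the pad, the orange one is meant.

How it is judged:
By the outcome, as a careful person would: the job done as asked, in the order asked, and still so for the second after the job is handed in, while the arm keeps its last pose, push and grip.
It also fails if it takes over 58 s, if anything falls off the work surface, if the arm or the gripper's body presses on something with over 40 N, if the wrist force passes 120 N, or if a joint passes its speed limit or range.

ROBOT

A 6-joint arm with a two-finger parallel gripper is mounted at the origin on the work surface. World frame = base frame: x ahead of the robot, y to its left, z up, the work surface at z = 0. Lengths are in mm, angles in degrees, forces in N, time in s.
With the tool pointing down it reaches from about 300 to 850 mm from the base axis. Payload 4.2 kg.
Tool frame: the origin (TCP) lies on the centre line of the jaws, within the pads' length; the fingertips stand 11 mm ahead of it and the grasp point (between the pads) lies 8 mm behind it; z points along the fingers, y is the line along which they close (so a half turn about z gives the same grasp; the last joint's range is limited). The gripper opens to 91 mm and grips with 3 to 60 N. Pads are 32 mm wide; open, the fingers measure 118 mm over their backs; the gripper's body (76 mm by 178 mm) begins 60 mm behind the grasp point.
Start: joints at [-71.276, 18.312, 89.639, -0, 72.044, -1.146], TCP at [195.44, -540.782, 224.976] pointing down, gripper open.
Joint ranges: [-177.97, 177.97], [-48.28, 115.42], [12.27, 149.76], [-77.06, 257.06], [2.81, 150.46], [-146.56, 146.56]. Speed limits (degrees/s): [147.25, 147.25, 180, 180, 180, 180].

INTERFACE

Orientations are given as [roll, pitch, yaw] about the fixed x, y, z axes, in that order (R = Rz(yaw) Ry(pitch) Rx(roll)).
In Python, from workcell import env, grab_frame, camera_model, models gives the robot as it stands.
- The arm moves only by the shell command python3 -m crank 'ROWS' [FORCE]. ROWS is text: rows parted by semicolons, each of 7 numbers parted by spaces: the closure, from -1 (fully open) to 1 (shut), so that 0 is half open, then the shift along the tool's x, y, z in mm, then the turn, a rotation vector about the tool's x, y, z in degrees. A call has 1 to 10 rows; each row shifts and turns the commanded pose from where the row before left it, along the tool's axes as they then stand; what a row does not reach is not made up. A row lasts 1/8 s, in which the tool goes at most 62.5 mm and 10.7 degrees, less where a joint would pass 70% of its speed; a pose out of reach is approached as far as the arm can. A call is refused whole if a number of a shift passes 62.5 or a number of a turn 10.7, either way. A call with a gripper value outside its range is refused whole. The fingers move at their own pace and stop on an object; FORCE is the grip in N (left out, the last holds). Time passes only in rows, so rows that do not move let the fingers close. It gives the time, the measured TCP pose, the force, the opening and the grip force at its end, in the units of the state.
- env.state(): the state, without advancing time (a new reading comes with each control period).
- grab_frame(name): name is "scene" or "top" or "wrist"; returns the picture (384x512x3 uint8, blue, green, red); there is no depth.
- camera_model(name): a dict with "K" (3x3 intrinsics, pixels), "R" (3x3) and "t" (3): a world point X has camera coordinates R X + t; the wrist camera has in their place "mount" (4x4, takes a point from camera to tool coordinates, whose origin is the TCP and whose axes are the flange's). Camera axes: x right, y down, z forward; pixel columns grow to the right and rows downward; lengths in mm; the calibration is good to about 2 mm. A picture is of the moment at which its call begins: read the wrist's pose just before it. camera_model takes no time and is no camera call.
- env.job_done(): hands the job in; it is judged then, once.
Trained networks look in the newest picture that a camera, given by its name, has taken for a name from the list of things; names that differ only in an ending like _2 or _b are one class to them, and where a whole thing is asked for, a point or a joint stands for the part that bears it (a point fixed in the world has none). Each returns a list of dicts, best first, with "p" (0 to 1); they miss things now and then, are a little off and sometimes report something else, mostly with a low value. They report only what shows in the picture. A call takes as long as a camera call. They do not tell look-alikes from the thing itself.
- models.search_frame(name, camera): "point" ([x, y, z] in mm, in world coordinates, good to about 4 mm: the middle of the surface that is visible of it).
The state is a dict: "time_s": time; "qpos": joint angles; "qvel": joint speeds; "effort": joint torques, N m; "ee_pos": TCP position; "ee_rot": TCP orientation; "force": force on the tool from outside, world axes, zero at the start; "torque": the same for the moment, N m; "gripper_width": finger opening in mm; "gripper_force": force on a finger pad.
Only numpy, scipy, OpenCV 4.12 (cv2) and the standard library are available. Lean on these libraries where they do the work, as an engineer would, in place of code of your own. Each camera call takes 0.05 s, during which the arm holds its last target. There are 200 camera calls.

## Working session

There is one attempt and no reset: what is moved stays moved. The work goes in short steps, Python scripts to look and compute and a shell command to move; the robot and the scene stay as the last step left them, time stands still between calls to the robot, and variables do not carry over. Pictures are saved under pics/ and viewed, at most 10 in all, crops included, and the job is handed in when it is done.

```bash
mkdir -p pics; ls; python3 - <<'E'
from workcell import env, grab_frame, camera_model, models
import cv2,numpy as np
for c in("scene","top"):
    im=grab_frame(c); cv2.imwrite(f"pics/{c}0.png",im)
    m=camera_model(c)
    for n in("pad","shaker","bar","handle","pointer","mark","flask","dishes","rack"):
        for d in models.search_frame(n,c)[:3]:
            P=np.array(d["point"]);q=m["K"]@(m["R"]@P+np.ravel(m["t"]));print(c,n,round(d["p"],2),P.round(),(q[:2]/q[2]).round())
print(camera_model("wrist"))
print(env.state())
a=cv2.imread("pics/scene0.png");b=cv2.imread("pics/top0.png")
E
```

```text
pics
scene pad 0.98 [ 381. -380.   33.] [155. 168.]
scene pad 0.88 [ 543. -414.   36.] [131. 197.]
scene pad 0.68 [ 481. -299.   35.] [172. 188.]
scene shaker 0.64 [782. -14. 115.] [249. 242.]
scene bar 0.79 [665.   2. 170.] [259. 197.]
scene handle 0.69 [664.   1. 167.] [259. 198.]
scene pointer 0.65 [665.  -2. 168.] [258. 198.]
scene pointer 0.4 [730. 371.  44.] [393. 258.]
scene flask 0.85 [459. 350.  62.] [377. 189.]
scene flask 0.29 [ 480. -303.   35.] [170. 187.]
scene dishes 0.69 [727. 370.  44.] [392. 257.]
scene rack 0.64 [ 753. -378.   67.] [119. 238.]
top pad 0.85 [ 368. -383.   40.] [394. 262.]
top pad 0.6 [ 470. -302.   41.] [361. 224.]
top pad 0.57 [ 538. -423.   44.] [404. 199.]
top shaker 0.68 [708. -17. 115.] [255. 133.]
top bar 0.72 [650.  -2. 169.] [250. 149.]
top handle 0.61 [651.  -6. 174.] [251. 148.]
top pointer 0.97 [650.  -5. 174.] [251. 148.]
top mark 0.47 [648. 163. 151.] [184. 153.]
top flask 0.6 [443. 334.  69.] [124. 237.]
top dishes 0.68 [707. 367.  42.] [120. 143.]
top rack 0.78 [ 715. -381.   66.] [388. 135.]
{'K': array([[293.73808585,   0.        , 
[... 442 characters left out ...]
         1.00000000e+00]])}
{'time_s': 1.0, 'qpos': array([-7.12751976e+01,  1.83108536e+01,  8.96384429e+01, -7.02716386e-04,
        7.20447525e+01, -1.14633392e+00]), 'qvel': array([ 0.03028044,  0.15989056, -0.02764243,  0.01042511, -0.0017846 ,
        0.12015657]), 'effort': array([ 1.43079120e-03, -4.12353230e+01, -2.32231522e+01,  7.29222572e-02,
        3.76230455e-02, -2.34750979e-05]), 'ee_pos': array([ 195.44363333, -540.78015446,  224.99020694]), 'ee_rot': array([1.79994064e+02, 7.87437108e-04, 1.98713529e+01]), 'force': array([-0.71976784,  0.01874352, -0.15456506]), 'torque': array([0.06341025, 0.04383894, 0.03449823]), 'gripper_force': 0.0, 'gripper_width': 91.13338185321341}
```

View pics/top0.png

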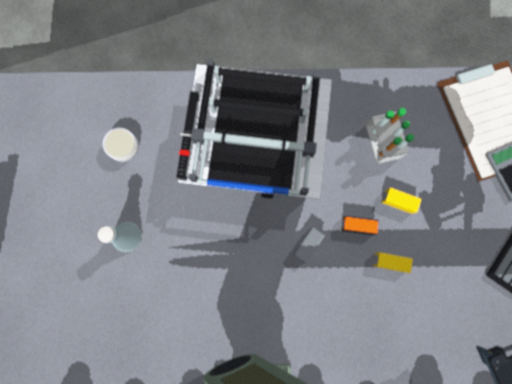

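View pics/scene0.png

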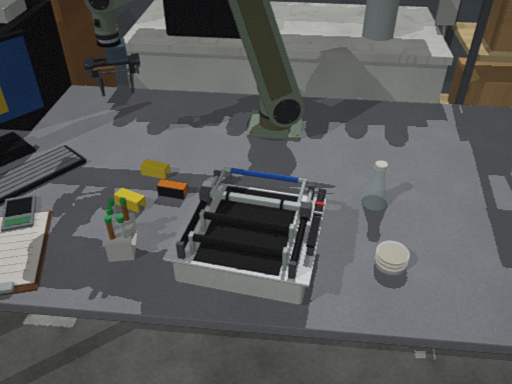

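The top view shows three pad-shaped things: an orange one at (361,225), a bright yellow one at (402,200) and an amber one at (395,262). The orange one is the target. The handle is blue at (248,186), the bar grey at (250,143) and the red mark at (184,153). The shaker is yawed by about -7°.

```bash
cat > h.py <<'E'
import cv2,numpy as np
from workcell import env, grab_frame, camera_model, models
from scipy.spatial.transform import Rotation as Ro
def cam(name,st=None):
    m=camera_model(name)
    if name!="wrist": return m["K"],m["R"],np.ravel(m["t"])
    T=np.eye(4);T[:3,:3]=Ro.from_euler("xyz",st["ee_rot"],degrees=True).as_matrix();T[:3,3]=st["ee_pos"]
    W=np.linalg.inv(T@m["mount"]);return m["K"],W[:3,:3],W[:3,3]
def up(c,px,z):
    K,R,t=c;px=np.atleast_2d(np.float64(px));o=-R.T@t
    d=(R.T@np.linalg.inv(K)@np.c_[px,np.ones(len(px))].T).T
    return o+d*((z-o[2])/d[:,2])[:,None]
def pj(c,P):
    K,R,t=c;q=K@(R@np.float64(P)+t);return q[:2]/q[2]
def mask(im,lo,hi):
    h=cv2.cvtColor(im,cv2.COLOR_BGR2HSV);m=cv2.inRange(h,np.array(lo),np.array(hi))
    return m
def blob(m):
    n,l,s,c=cv2.connectedComponentsWithStats(m);i=1+np.argmax(s[1:,4])
    pts=np.argwhere(l==i)[:,::-1].astype(np.float32);return s[i],c[i],cv2.minAreaRect(pts),pts
ORG=((5,150,90),(17,255,255));BLU=((105,150,60),(125,255,255));RED=((0,150,90),(4,255,255))
def seg(c,pts,z):
    P=up(c,pts,z)[:,:2];m=P.mean(0);w,v=np.linalg.eigh(np.cov((P-m).T));d=v[:,1]
    a=(P-m)@d;return m,np.degrees(np.arctan2(d[1],d[0]))%180,a.min(),a.max(),np.sqrt(12*w)
E
python3 - <<'E'
from h import *
for n in("top","scene"):
    im=cv2.imread(f"pics/{n}0.png");c=cam(n)
    for k,col,z in(("pad",ORG,40),("handle",BLU,171),("mark",RED,152)):
        s,ce,r,pts=blob(mask(im,*col));P=seg(c,pts,z);print(n,k,s[4],ce.round(1),[np.round(x,1) for x in P])
    print(-c[1].T@c[2])
b=cv2.imread("pics/top0.png")[60:290,160:430];s=cv2.imread("pics/scene0.png")[140:220,100:340]
b=cv2.resize(b,None,fx=2.2,fy=2.2,interpolation=3);cv2.imwrite("pics/crop1.png",b)
E
```

```text
top pad 461 [360.5 225. ] [array([ 469. , -299.7]), np.float64(81.5), np.float64(-46.2), np.float64(46.3), array([37.6, 90.5])]
top handle 531 [248.7 186.1] [array([556.9,   0.8]), np.float64(82.4), np.float64(-95.5), np.float64(100.3), array([ 16.4, 196.2])]
top mark 51 [184.2 152.3] [array([648.7, 162.9]), np.float64(77.5), np.float64(-12.4), np.float64(11.0), array([15.4, 21.4])]
[ 396.94452442  -25.13225366 1063.37807672]
scene pad 220 [172.8 184.6] [array([ 471.1, -296.8]), np.float64(76.6), np.float64(-50.3), np.float64(56.9), array([ 38.9, 100.7])]
scene handle 2436 [17.4 79.5] [array([  39.3, -996.7]), np.float64(30.1), np.float64(-330.7), np.float64(441.2), array([117.8, 711.5])]
scene mark 27 [319.  202.8] [array([649.4, 164.4]), np.float64(67.7), np.float64(-10.3), np.float64(11.5), array([15.3, 21.2])]
[1688.98831155   98.055719   1019.74908568]
```

View pics/crop1.png

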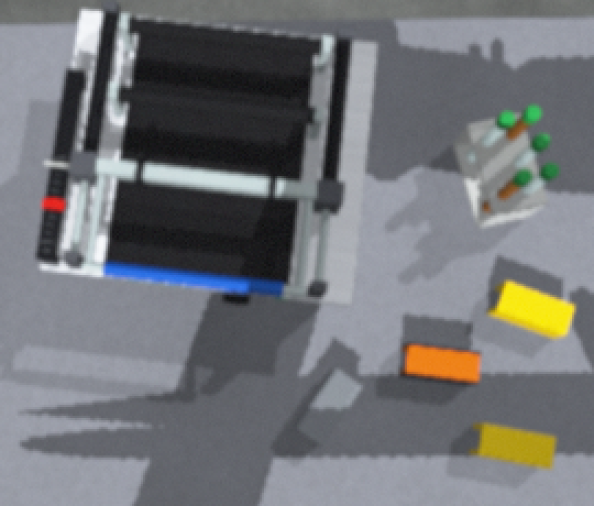

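Target: the orange pad at (469,-300), long axis at 81.5°. I'm moving above it first.

```bash
python3 -m crank '-1 24 -9 0 0 0 0;-1 48 -19 0 0 0 0;-1 48 -19 0 0 0 0;-1 48 -19 0 0 0 0;-1 48 -19 0 0 0 0;-1 48 -19 0 0 0 0;-1 48 -19 0 0 0 0;-1 27 -11 0 0 0 0'; python3 -m crank '-1 0 0 0 0 0 -10.3;-1 0 0 0 0 0 -10.3;-1 0 0 0 0 0 -10.3;-1 0 0 0 0 0 -10.3;-1 0 0 0 0 0 -10.3;-1 0 0 0 0 0 -10.3;-1 0 0 0 0 0 0'
cat > look.py <<'E'
import sys
from h import *
st=env.state();im=grab_frame("wrist");cv2.imwrite(f"pics/{sys.argv[1]}.png",im);c=cam("wrist",st)
print(st["time_s"],st["ee_pos"].round(1),st["ee_rot"].round(2),st["force"].round(1),st["gripper_width"],st["gripper_force"])
for k,col,z in(("pad",ORG,float(sys.argv[2])),("handle",BLU,170),("mark",RED,152)):
    try:
        s,ce,r,pts=blob(mask(im,*col));print(k,s,[np.round(x,1) for x in seg(c,pts,z)])
    except ValueError: pass
E
python3 look.py w1 40
```

```text
time_s: 2.0
ee_pos: [470.4, -297.8, 225.0]
ee_rot: [180.0, -0.0, 20.0]
force: [-0.3, -0.4, -0.7]
gripper_width: 91.0
gripper_force: 0.0
time_s: 2.88
ee_pos: [468.7, -299.5, 225.0]
ee_rot: [180.0, 0.0, 81.5]
force: [-0.4, -0.3, 0.6]
gripper_width: 91.3
gripper_force: 0.0
2.875 [ 468.7 -299.5  225. ] [179.99   0.    81.55] [-0.4 -0.3  0.6] 91.29303745870952 0.0
pad [ 241  143   31   75 2171] [array([ 468.7, -300. ]), np.float64(81.8), np.float64(-46.0), np.float64(44.4), array([35.8, 89. ])]
```

```bash
python3 -m crank '-1 0 0 30 0 0 0;-1 0 0 50 0 0 0;-1 0 0 50 0 0 0;-1 0 0 40 0 0 0;-1 0 0 25 0 0 0;-1 0 0 10 0 0 0;0 0 0 0 0 0 0;1 0 0 0 0 0 0;1 0 0 0 0 0 0;1 0 0 0 0 0 0' 20;python3 -m crank '1 0 0 0 0 0 0;1 0 0 0 0 0 0;1 0 0 0 0 0 0;1 0 0 0 0 0 0'
```

```text
time_s: 4.18
ee_pos: [469.1, -299.8, 20.7]
ee_rot: [179.9, 0.0, 81.7]
force: [-1.1, -0.6, -0.5]
gripper_width: 53.9
gripper_force: 0.0
time_s: 4.68
ee_pos: [468.9, -299.6, 20.2]
ee_rot: [180.0, 0.0, 81.7]
force: [-1.2, 0.7, 3.2]
gripper_width: 39.6
gripper_force: 20.0
```

```bash
python3 -m crank '1 0 0 -15 0 0 0;1 0 0 -40 0 0 0;1 0 0 -50 0 0 0;1 0 0 -50 0 0 0;1 0 0 -50 0 0 0;1 0 0 -25 0 0 0;1 0 0 -10 0 0 0'; python3 -m crank '1 20 10 0 0 0 0;1 42 21 0 0 0 0;1 42 21 0 0 0 0;1 42 21 0 0 0 0;1 42 21 0 0 0 0;1 42 21 0 0 0 0;1 42 21 0 0 0 0;1 30 15 0 0 0 0;1 12 7 0 0 0 0;1 0 0 0 0 0 0'; python3 look.py w2 220
```

```text
time_s: 5.55
ee_pos: [468.9, -299.7, 262.1]
ee_rot: [179.8, 0.1, 81.7]
force: [0.3, -0.5, -1.4]
gripper_width: 39.6
gripper_force: 20.0
time_s: 6.8
ee_pos: [670.2, -11.7, 258.9]
ee_rot: [-179.9, 0.1, 81.7]
force: [-0.2, -0.1, -0.7]
gripper_width: 39.9
gripper_force: 20.0
6.8 [670.2 -11.7 258.9] [-1.7988e+02  5.0000e-02  8.1720e+01] [-0.2 -0.1 -0.7] 39.93611750624291 19.99973863363266
pad [ 221  168   70   83 5083] [array([670.2,  -5.3]), np.float64(81.6), np.float64(-28.6), np.float64(32.3), array([49. , 56.5])]
handle [ 104   84   35  143 2430] [array([563.6,  46.9]), np.float64(82.6), np.float64(-65.2), np.float64(55.2), array([ 14.9, 119.1])]
mark [190   0  18  12 180] [array([646.4, 152.4]), np.float64(163.6), np.float64(-7.0), np.float64(7.0), array([ 8.1, 12.5])]
```

View pics/w2.png

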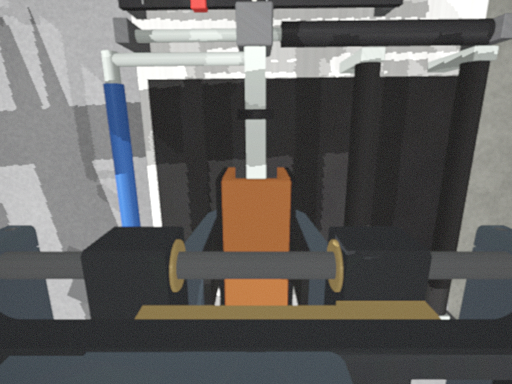

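The held pad is over the bar at (256,120). The +y collar shows at (256,113), the handle on the left at (120,150) and the red clip at (198,5). Next I'll measure the bar line and the collar.

```bash
cat > bar.py <<'E'
import sys
from h import *
im=cv2.imread(f"pics/{sys.argv[1]}.png")
e,rt=eval(sys.argv[2]),eval(sys.argv[3])
c=cam("wrist",dict(ee_pos=np.array(e),ee_rot=np.array(rt)))
g=im.astype(int).sum(2)/3
for r in list(range(50,178,12)):
    x=g[r,225:290];d=np.diff(np.convolve(x,[1/3]*3,"same"))[2:-3]
    a=225+2+np.argmax(d)+.5;b=225+2+np.argmin(d)+.5
    P=up(c,[[a,r],[b,r]],173)
    print(r,a,b,P[:,:2].round(1).tolist(),P[:,:2].mean(0).round(1))
col=[r for r in range(90,135) if g[r,252:260].mean()<90];print("collar rows",min(col),max(col),up(c,[[256,min(col)]],180).round(1),up(c,[[256,max(col)+1]],180).round(1))
E
python3 bar.py w2 '[670.2,-11.7,258.9]' '[-179.88,.05,81.72]'
```

```text
50 243.5 238.5 [[677.4, 110.4], [673.6, 111.0]] [675.5 110.7]
62 244.5 265.5 [[676.8, 102.0], [692.9, 99.6]] [684.9 100.8]
74 264.5 245.5 [[690.9, 91.2], [676.3, 93.3]] [683.6  92.2]
86 244.5 265.5 [[674.2, 84.7], [690.5, 82.3]] [682.3  83.5]
98 244.5 265.5 [[672.8, 75.8], [689.3, 73.4]] [681.   74.6]
110 240.5 237.5 [[668.2, 67.2], [665.8, 67.6]] [667.   67.4]
122 244.5 265.5 [[669.9, 57.5], [686.8, 55.1]] [678.4  56.3]
134 245.5 265.5 [[669.3, 48.0], [685.5, 45.6]] [677.4  46.8]
146 245.5 265.5 [[667.8, 38.4], [684.2, 36.0]] [676.   37.2]
158 245.5 265.5 [[666.3, 28.5], [682.8, 26.2]] [674.6  27.3]
170 245.5 265.5 [[664.8, 18.5], [681.5, 16.1]] [673.1  17.3]
collar rows 110 118 [[680.5  65.3 180. ]] [[679.5  58.5 180. ]]
```

Bar middle is about (669.5,-12), so the TCP is about 1 mm off. Lowering the pad.

```bash
python3 -m crank '1 0 -1 20 0 0 0;1 0 0 20 0 0 0;1 0 0 15 0 0 0;1 0 0 10 0 0 0;1 0 0 8 0 0 0;1 0 0 8 0 0 0;1 0 0 6 0 0 0;1 0 0 4 0 0 0;1 0 0 0 0 0 0'; python3 -m crank '1 0 0 3 0 0 0;1 0 0 2 0 0 0;1 0 0 0 0 0 0'
```

```text
time_s: 7.98
ee_pos: [669.5, -11.5, 168.7]
ee_rot: [-180.0, 0.0, 81.7]
force: [-0.4, -0.1, -1.2]
gripper_width: 39.8
gripper_force: 20.0
time_s: 8.35
ee_pos: [669.5, -11.6, 163.8]
ee_rot: [-180.0, 0.0, 81.7]
force: [-0.5, -0.4, -0.9]
gripper_width: 40.0
gripper_force: 20.0
```

```bash
python3 -m crank '1 0 0 2 0 0 0;1 0 0 1 0 0 0;1 0 0 1 0 0 0;1 0 0 0 0 0 0'; python3 -m crank '1 0 0 1 0 0 0;1 0 0 0 0 0 0'
```

```text
time_s: 8.85
ee_pos: [669.5, -11.6, 159.8]
ee_rot: [-180.0, 0.0, 81.7]
force: [-0.9, 0.4, -1.2]
gripper_width: 39.6
gripper_force: 20.0
time_s: 9.1
ee_pos: [669.7, -11.6, 159.2]
ee_rot: [180.0, 0.0, 81.7]
force: [-0.5, -0.6, 0.4]
gripper_width: 39.9
gripper_force: 20.0
```

```bash
python3 -m crank '1 0 0 1 0 0 0;1 0 0 0 0 0 0'; python3 -m crank '1 0 0 1 0 0 0;1 0 0 0 0 0 0'
```

```text
time_s: 9.35
ee_pos: [669.7, -11.6, 159.3]
ee_rot: [179.9, -0.0, 81.7]
force: [-1.4, 0.5, 5.0]
gripper_width: 40.1
gripper_force: 20.0
time_s: 9.6
ee_pos: [669.7, -11.6, 159.2]
ee_rot: [179.9, -0.0, 81.7]
force: [-2.5, -0.5, 9.4]
gripper_width: 40.2
gripper_force: 20.0
```

Contact at TCP z=159.2 is exactly the seated height. Relieving the push, opening and rising.

```bash
python3 -m crank '1 0 0 -2 0 0 0;1 0 0 0 0 0 0;0 0 0 0 0 0 0;0 0 0 0 0 0 0;0 0 0 0 0 0 0;-1 0 0 0 0 0 0;-1 0 0 0 0 0 0;-1 0 0 0 0 0 0;-1 0 0 0 0 0 0' 20; python3 -m crank '-1 0 0 -8 0 0 0;-1 0 0 -20 0 0 0;-1 0 0 -40 0 0 0;-1 0 0 -30 0 0 0;-1 0 0 -10 0 0 0;-1 0 0 0 0 0 0'; python3 look.py w3 179
```

```text
time_s: 10.72
ee_pos: [669.6, -11.6, 159.0]
ee_rot: [180.0, 0.0, 81.7]
force: [-0.1, -1.0, -0.8]
gripper_width: 82.7
gripper_force: 0.0
time_s: 11.48
ee_pos: [669.6, -11.6, 267.2]
ee_rot: [180.0, 0.0, 81.7]
force: [-0.9, 0.7, -1.6]
gripper_width: 91.1
gripper_force: 0.0
11.475 [669.6 -11.6 267.2] [179.96   0.    81.67] [-0.9  0.7 -1.6] 91.12752877601632 0.0
pad [ 236  150   41  102 3662] [array([668.9, -11.2]), np.float64(81.6), np.float64(-46.6), np.float64(45.5), array([34.9, 90.7])]
handle [ 110   85   34  156 2554] [array([562.5,  40.5]), np.float64(82.0), np.float64(-75.3), np.float64(61.9), array([ 15. , 131.8])]
mark [192   0  18  15 225] [array([646.5, 154.2]), np.float64(156.0), np.float64(-7.8), np.float64(7.7), array([10.7, 12.9])]
```

View pics/w3.png

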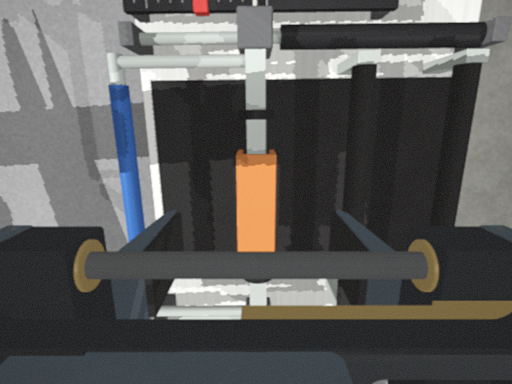

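The pad is seated on the bar between the collars, its orange top at (256,200). Handle at (125,160). Now a look at the pointer and mark.

```bash
python3 -m crank '-1 30 0 0 0 0 0;-1 40 0 0 0 0 0;-1 30 0 0 0 0 0;-1 0 0 0 0 0 0;-1 0 0 0 0 0 0'; python3 look.py w4 179; python3 - <<'E'
import cv2
im=cv2.imread("pics/w4.png")[20:190,110:400];cv2.imwrite("pics/w4c.png",cv2.resize(im,None,fx=2.7,fy=2.7,interpolation=3))
E
```

```text
time_s: 12.15
ee_pos: [683.6, 86.7, 265.6]
ee_rot: [-179.9, 0.1, 81.7]
force: [-0.5, -0.6, -0.3]
gripper_width: 91.2
gripper_force: 0.0
12.15 [683.6  86.7 265.6] [-1.7987e+02  8.0000e-02  8.1670e+01] [-0.5 -0.6 -0.3] 91.16588050564597 0.0
pad [269 245   5   6  27] [array([689.9,  43.2]), np.float64(81.6), np.float64(-2.5), np.float64(2.4), array([4.2, 5.9])]
handle [123 200  20  41 527] [array([568.4,  85.9]), np.float64(76.4), np.float64(-21.9), np.float64(18.1), array([14.7, 33.4])]
mark [198 105  15  28 348] [array([648. , 164.3]), np.float64(82.7), np.float64(-12.4), np.float64(11.2), array([12.4, 22.9])]
```

View pics/w4c.png

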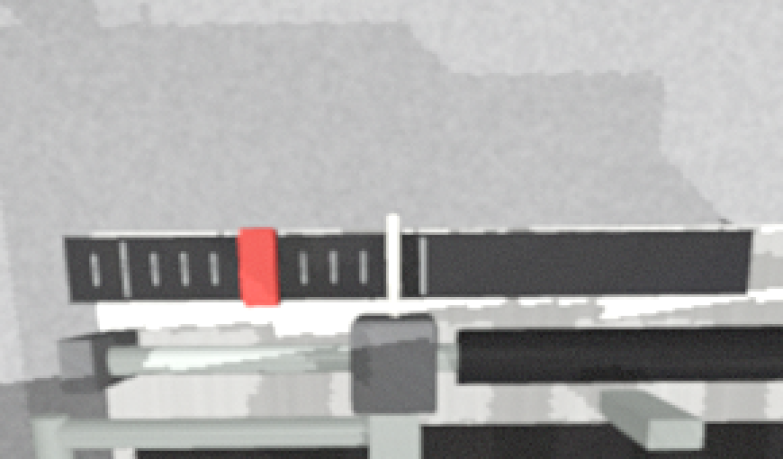

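```bash
python3 - <<'E'
from h import *
im=cv2.imread("pics/w4.png")
c=cam("wrist",dict(ee_pos=np.array([683.6,86.7,265.6]),ee_rot=np.array([-179.87,.08,81.67])))
u=np.array([np.cos(np.radians(-8.05)),np.sin(np.radians(-8.05))])
s,ce,r,pts=blob(mask(im,*RED));g=im.astype(int).sum(2)
for row in (112,116,122,126):
    w=np.clip(g[row,246:264]-g[row,246:264].min()-150,0,None);x=(w*np.arange(246,264)).sum()/w.sum()
    P=up(c,[[x,row]],154.5)[0,:2];M=up(c,[ce],152)[0,:2]
    print(x,P.round(1),((P-M)@u).round(2))
h=np.array([669.3,-12])-115*u;print("handle",h.round(1),"from TCP",(h-[683.6,86.7]).round(1))
y=np.radians(81.67);d=h-[683.6,86.7];print("tool dx,dy",d@[np.cos(y),np.sin(y)],d@[np.sin(y),-np.cos(y)])
E
```

```text
255.09851988899166 [693.  162.9] 44.67
255.2069464544139 [692.6 159.5] 44.75
255.20160528800756 [691.8 154.4] 44.72
255.359649122807 [691.5 150.9] 44.84
handle [555.4   4.1] from TCP [-128.2  -82.6]
tool dx,dy -100.29241799116606 -114.84866978611936
```

```bash
python3 -m crank '-1 -15 -17 0 0 0 -0.3;-1 -30 -35 0 0 0 0;-1 -30 -35 0 0 0 0;-1 -20 -22 0 0 0 0;-1 -5 -6 0 0 0 0;-1 0 0 0 0 0 0'; python3 look.py w5 179
```

```text
time_s: 12.95
ee_pos: [556.4, 4.0, 267.2]
ee_rot: [179.9, -0.0, 81.9]
force: [0.2, -1.4, 0.5]
gripper_width: 91.5
gripper_force: 0.0
12.95 [556.4   4.  267.2] [ 1.7994e+02 -2.0000e-02  8.1890e+01] [ 0.2 -1.4  0.5] 91.47727985194861 0.0
pad [ 360  149   52  102 3390] [array([669.9,  -6.2]), np.float64(86.4), np.float64(-52.2), np.float64(42.7), array([34. , 80.1])]
handle [ 247   84   16  167 2284] [array([559.8,  36.5]), np.float64(82.5), np.float64(-82.2), np.float64(66.1), array([ 13.2, 148.6])]
mark [329   0  18  14 217] [array([645.6, 154.1]), np.float64(4.8), np.float64(-7.3), np.float64(7.8), array([ 9.9, 13.3])]
```

```bash
python3 -m crank '-1 0 -0.8 25 0 0 0;-1 0 0 40 0 0 0;-1 0 0 25 0 0 0;-1 0 0 15 0 0 0;-1 0 0 5 0 0 0;-1 0 0 0 0 0 0;0.5 0 0 0 0 0 0;0.5 0 0 0 0 0 0;1 0 0 0 0 0 0;1 0 0 0 0 0 0' 45; python3 -m crank '1 0 0 0 0 0 0;1 0 0 0 0 0 0;1 0 0 0 0 0 0;1 0 0 0 0 0 0'
```

```text
time_s: 14.25
ee_pos: [555.4, 4.6, 157.1]
ee_rot: [180.0, 0.0, 82.0]
force: [-0.0, 1.2, -0.2]
gripper_width: 53.9
gripper_force: 0.0
time_s: 14.75
ee_pos: [556.4, 4.5, 157.0]
ee_rot: [179.8, 0.0, 82.0]
force: [5.2, -0.9, -3.7]
gripper_width: 15.4
gripper_force: 45.0
```

```bash
python3 -m crank '1 0 -2 0 0 0 0;1 0 -5 0 0 0 0;1 0 -8 0 0 0 0;1 0 -8 0 0 0 0;1 0 -8 0 0 0 0;1 0 -6 0 0 0 0;1 0 -4 0 0 0 0;1 0 -2 0 0 0 0;1 0 -1 0 0 0 0;1 0 0 0 0 0 0' 45; python3 -m crank '1 0 0 0 0 0 0;1 0 0 0 0 0 0'; python3 - <<'E'
from h import *
im=grab_frame("top");cv2.imwrite("pics/top1.png",im);c=cam("top")
cv2.imwrite("pics/top1c.png",cv2.resize(im[90:250,100:330],None,fx=3.4,fy=3.4,interpolation=3))
print(env.state()["gripper_width"])
E
```

```text
time_s: 16.0
ee_pos: [515.4, 10.0, 157.0]
ee_rot: [179.5, 0.0, 82.0]
force: [9.3, -2.6, -8.2]
gripper_width: 15.4
gripper_force: 45.0
time_s: 16.25
ee_pos: [515.4, 10.0, 157.0]
ee_rot: [179.5, 0.0, 82.0]
force: [9.5, -2.8, -8.2]
gripper_width: 15.4
gripper_force: 45.0
15.258329704229554
```

View pics/top1c.png

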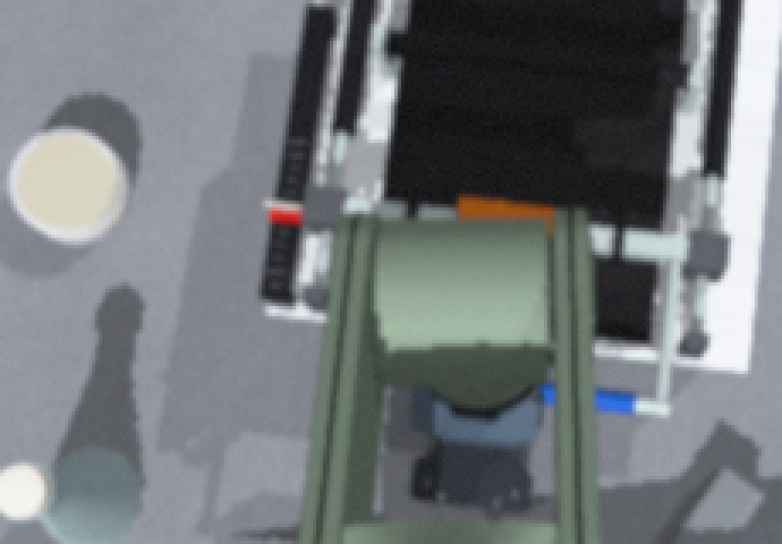

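The pointer at (285,205) in the crop is still a few mm short of the red clip's centre at (285,216). The measured travel is 41.4 mm out of 44.8, so I'm pulling the rest.

```bash
python3 -m crank '1 0 -1.5 0 0 0 0;1 0 -1.5 0 0 0 0;1 0 -1 0 0 0 0;1 0 0 0 0 0 0;1 0 0 0 0 0 0;1 0 0 0 0 0 0' 45; python3 - <<'E'
from h import *
a=cv2.imread("pics/top0.png");b=cv2.imread("pics/top1.png");im=grab_frame("top");cv2.imwrite("pics/top2.png",im)
sc=grab_frame("scene");cv2.imwrite("pics/scene2.png",sc)
cs=[cv2.resize(i[140:166,170:200],None,fx=9,fy=9,interpolation=3) for i in(a,b,im)]
k=cv2.resize(sc[180:230,270:350],(810,506),interpolation=3)[:330]
cv2.imwrite("pics/cmp.png",np.vstack([np.hstack(cs),k])[:600,:800])
E
```

```text
time_s: 17.05
ee_pos: [511.7, 10.5, 157.0]
ee_rot: [179.5, 0.0, 82.0]
force: [9.0, -2.4, -8.0]
gripper_width: 15.2
gripper_force: 45.0
```

View pics/cmp.png

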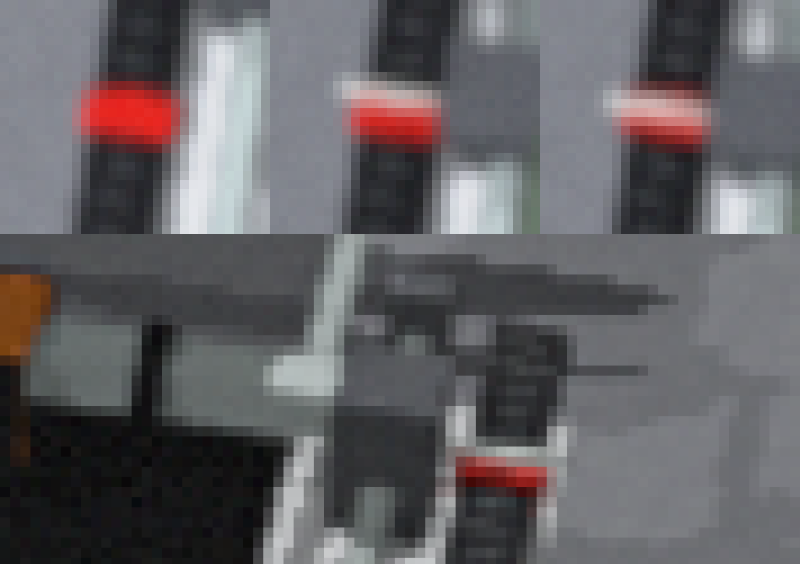

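The top crop shows the pointer on the red clip, about 1 mm short of its centre after parallax. The pad is still on the bar and nothing else has moved. One small trim, then I'll hand in.

```bash
python3 -m crank '1 0 -0.5 0 0 0 0;1 0 0 0 0 0 0;1 0 0 0 0 0 0;1 0 0 0 0 0 0' 45 && python3 -c "
from workcell import env
print(env.job_done())"
```

```text
time_s: 17.65
ee_pos: [511.4, 10.5, 157.0]
ee_rot: [179.5, 0.0, 82.0]
force: [10.9, -2.9, -7.9]
gripper_width: 14.7
gripper_force: 45.0
the job is handed in; nothing more can be done
None
```

The orange pad is seated astride the bar between the collars, and the clamp is held open by its handle with the white pointer over the red mark, within about 1 mm of its centre by my measurements. I handed the job in at 17.7 s.

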